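# Ready a grease gun for a new cartridge

### The arm

A 6-joint arm with a two-finger parallel gripper is mounted at the origin on the work surface. World frame = base frame: x ahead of the robot, y to its left, z up, the work surface at z = 0. Lengths are in m, angles in rad, forces in N, time in s.
With the tool pointing down it reaches from about 0.3 to 0.85 m from the base axis. Payload 4.2 kg.
Tool frame: the origin (TCP) lies between the finger pads; the fingertips stand r.tcp_to_tips ahead of it and the grasp point (between the pads) lies 11 mm behind it (r.tcp_to_tips is the distance from the TCP to the fingertips, in m); z points along the fingers, y is the line along which they close (so a half turn about z gives the same grasp; the last joint's range is limited). The gripper opens to 91 mm and grips with 3 to 60 N. Pads are 32 mm wide; open, the fingers measure 118 mm over their backs; the gripper's body (76 mm by 178 mm) begins 60 mm behind the grasp point.
Start: joints at [-1.358, 0.32, 1.565, -0, 1.257, -0.02], TCP at [0.133, -0.56, 0.222] pointing down, gripper open.
Joint ranges: [-3.11, 3.11], [-0.84, 2.01], [0.21, 2.61], [-1.34, 4.49], [0.05, 2.63], [-2.56, 2.56]. Speed limits (rad/s): [2.57, 2.57, 3.14, 3.14, 3.14, 3.14].

### API

Orientations are given as a rotation vector (axis times angle).
In Python, from cell import r gives the robot as it stands.
- The arm moves only by the tool drive_tool, never from a script. Its argument "increments" is a list of rows, each a list of 5 numbers: the shift along the world's x, y, z in units of 50 cm (1.0 is 50 cm), then the turn about the world's z in units of 2 rad (1.0 is 2 rad), then the opening, from 0 (shut) to 1 (fully open). In form: [[tx, ty, tz, spin, hand], ...]. A call has exactly 5 rows; each row is the pose to reach, as a shift and turn from the pose commanded when the call began; what a row does not reach only later rows make up. A row lasts 1/10 s, in which the tool goes at most 50 mm and 8.59 degrees, less where a joint would pass 70% of its speed; a pose out of reach is approached as far as the arm can. A call with a number of a shift or a turn outside -1 to 1 is refused whole. A call with a gripper value outside its range is refused whole. The fingers move at their own pace and stop on an object; the grip force is fixed at half the most. Time passes only in rows, so rows that repeat a pose let the fingers close, or fill a call up. It gives the time, the measured TCP pose, the force, the opening and the grip force at its end, in the units of the state.
- r.get_obs(): the state, without advancing time (a new reading comes with each control period).
- r.capture(name): name is "scene" or "top" or "wrist"; returns a dict with "image" (480x640x3 uint8, red, green, blue), "fx", "fy", "cx", "cy" (pixels), "distortion" ([k1, k2, p1, p2, k3] as OpenCV has them; the pictures are not rectified), "view" (4x4, takes a point from world to camera coordinates). Camera axes: x right, y down, z forward; pixel columns grow to the right and rows downward; lengths in m; the calibration is good to about 2 mm. A picture is of the moment at which its call begins. There is no depth.
- r.sign_off(): hands the job in; it is judged then, once.
The state is a dict: "clock": time; "q": joint angles; "qd": joint speeds; "joint_efforts": joint torques, N m; "ee_pos": TCP position; "orientation": TCP orientation; "force": force on the tool from outside, world axes, zero at the start; "torque": the same for the moment, N m; "width": finger opening in m; "gripper_force": force on a finger pad.
Only numpy, scipy, OpenCV 4.12 (cv2) and the standard library are available. Lean on these libraries where they do the work, as an engineer would, in place of code of your own. Each camera call takes 0.05 s, during which the arm holds its last target. There are 200 camera calls.

### The job

Get the compact grease gun in the bench vise ready for a new cartridge: pull its sprung follower rod by the T handle right out to the stop, so that the catch holds it there when you let go. Then draw the spent cartridge tube out of the open end of the barrel and put it in the scrap bin. Leave the other things on the bench where they are.

Things in the scene. Friction and masses are not known exactly. Their poses are not given: they have to be found in the camera images.
- handle (a point): Centre of the steel T handle at the end of the follower rod (8 mm thick), on the rod's axis, 150 mm above the bench. The T bar stands upright: 66 mm tall, 33 mm above and below this point; 14 mm thick along the rod, 15 mm wide across it. Axes as the gun: x along the rod, out of the gun, the way to pull, level; z up. When home, the bar's inner face is 26 mm from the black end cap (51 mm diameter).
- rod (a joint): How far the rod is drawn out, m: 0 home, 0.12 at its stop. A spring pulls it home, 5 N at home to 12 N at the stop; up to 6 N more from 0.085 to 0.112, as its collar lifts the catch (sprung button on top of the end cap). From about 0.115 on the catch has dropped behind the collar and holds it out; let go, it rests at about 0.114. Let go short of that, it springs home.
- gun: Grease gun: steel barrel 125 mm long, 46 mm outside, 40 mm inside diameter, clamped level in the vise, axis 150 mm above the bench, head off, so one end is open. Origin at the barrel's centre on its axis; x along the axis towards rod and handle; z up. The vise jaws are 100 mm long along the barrel, 166 mm high, and the highest part but for the catch button (196 mm). Gun and vise are fixed.
- mouth (a point): Centre of the barrel's open end (62.5 mm from the gun's origin along its -x).
- tube: Spent cartridge: open plastic tube 135 mm long, 36 mm diameter, about 45 g. Origin at its centre, x along its axis. It lies loose in the barrel, 85 mm inside, 50 mm sticking out of the open end, and slides out freely along the gun's -x. At the start its centre is 45 mm from the gun's origin towards the mouth and 2 mm below the axis.
- bin: The scrap bin: plain steel open box without partitions, 170 mm (x) by 230 mm (y) by 65 mm high, walls and floor 4 mm. Origin at the centre of its underside. Fixed to the bench; it stands to the left or the right of the vise.
- tray: Bystander: black parts tray with partitions, 170 by 230 by 45 mm high, fixed; on the other side of the vise from the scrap bin. Not for the tube.
- gun_head: Bystander: the gun's removed head with its lever and spout, lying on the bench, about 210 mm long.
- new_cartridge: Bystander: the new, closed cartridge, standing upright, 36 mm in diameter, 135 mm tall.
- spray_can: Bystander: spray can, 66 mm in diameter, 190 mm tall, standing.
- coolant_bottle: Bystander: bottle, 72 mm in diameter, 180 mm tall, standing.
- tape_roll: Bystander: roll of black tape, 110 mm across, 48 mm high, lying flat.
- wrench: Bystander: steel wrench, 190 mm long, lying on the bench.
- screwdriver: Bystander: screwdriver, 200 mm long, lying on the bench.

How it is judged:
On the way, in this order (a step that is already met when the one before it is completed fails the run):
1. the follower rod is drawn out to its stop and stays there with the fingers off the gun (value of joint rod above 0.11 m and contact force between the fingers and gun below 0.3 N), for 0.3 s.
2. the spent tube is drawn clear of the barrel (distance between tube and mouth above 0.075 m), for 0.1 s.
At the end, for the whole second after the job is handed in: The follower rod is out and held by its catch (drawn more than 110 mm of 120 mm), and the spent tube is at rest inside the scrap bin, its centre within the bin's walls and less than 60 mm above the bench (value of joint rod above 0.11 m and x of tube in the frame of bin between -0.08 and 0.08 m and y of tube in the frame of bin between -0.11 and 0.11 m and height (world z) of tube below 0.06 m and linear speed of tube below 0.03 m/s); the robot touches nothing.
It fails at once if a bystander was pushed more than 30 mm (distance of any of gun_head, new_cartridge, spray_can, coolant_bottle, tape_roll, wrench, screwdriver from where it was at the start of the episode above 0.03 m).
It fails at once if a standing bystander was knocked over (angle between any of new_cartridge, spray_can, coolant_bottle's own z axis and vertical above 0.6 rad).
It also fails if it takes over 58 s, if anything falls off the work surface, if the arm or the gripper's body presses on something with over 40 N, if the wrist force passes 120 N, or if a joint passes its speed limit or range.

## Working session

There is one attempt and no reset: what is moved stays moved. The work goes in short steps, Python scripts to look and compute and a tool call to move; the robot and the scene stay as the last step left them, time stands still between calls to the robot, and variables do not carry over. Pictures are saved under pics/ and viewed, at most 10 in all, crops included, and the job is handed in when it is done.

Besides the shell and the picture viewer there is one more tool, called after ">>>" as name(argument=value, ...), one argument or row to a line, values as JSON. drive_tool: Moves the arm, as the interface text tells. Its arguments: {"type":"object","properties":{"increments":{"type":"array"}},"required":["increments"]}

```bash
mkdir -p pics; ls; python3 - <<'E'
from cell import r
import cv2
o=r.get_obs(); print({k:o[k] for k in('clock','ee_pos','orientation','width','force')}, r.tcp_to_tips)
for n in('scene','top'):
    c=r.capture(n); cv2.imwrite(f'pics/{n}0.png',c['image'][:,:,::-1]); print(n,c['fx'],c['fy'],c['cx'],c['cy'],c['distortion'],c['view'])
E
```

```text
pics
{'clock': 0.0, 'ee_pos': array([ 0.13256616, -0.55899038,  0.22111682]), 'orientation': array([-3.11855773e+00, -3.64679661e-01,  2.54989996e-04]), 'width': 0.09140159180412225, 'force': array([-0.55998653,  0.22036809, -0.18072256])} 0.008
scene 532.1436745347371 532.1436745347371 318.8558246176969 239.8865084182796 [-0.02820405  0.          0.          0.          0.        ] [[-0.52631988  0.85008931 -0.01831801  0.28215326]
 [ 0.58714635  0.34777159 -0.73096791 -0.2394016 ]
 [-0.61501752 -0.3954783  -0.68216594  1.56533543]
 [ 0.          0.          0.          1.        ]]
top 598.6267787101698 598.6267787101698 327.2698060090786 239.63302484538391 [-0.13372811  0.          0.          0.          0.        ] [[ 0.01937539 -0.99979772  0.00539509 -0.02440692]
 [-0.99777993 -0.01967961 -0.06362336  0.56829165]
 [ 0.06371666 -0.00415039 -0.9979594   1.28097696]
 [ 0.          0.          0.          1.        ]]
```

View pics/top0.png

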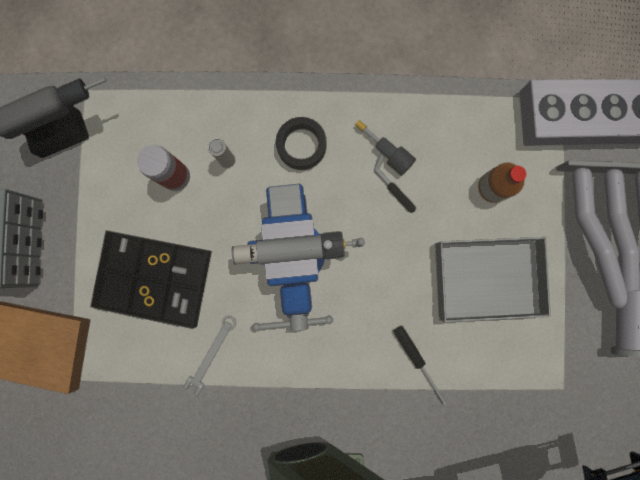

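View pics/scene0.png

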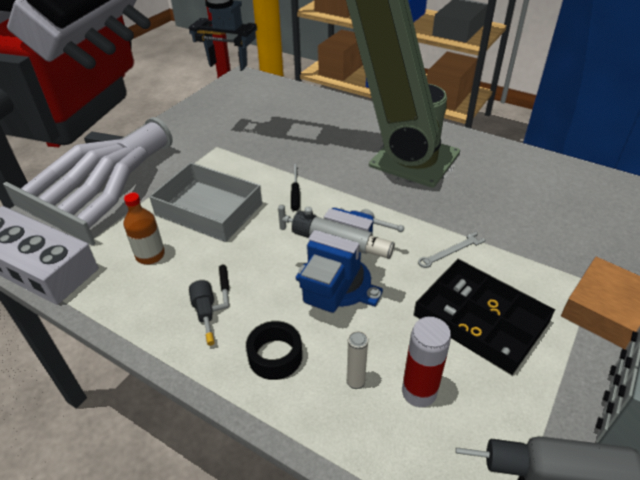

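The top view shows the gun with its tube end at about (235,255) and its T handle at about (358,243). The scrap bin is on the right at about (492,280), and the tray is on the left. I'll enlarge the gun next.

```bash
python3 - <<'E'
import cv2,numpy as np
a=cv2.imread('pics/top0.png')[215:285,225:375]; cv2.imwrite('pics/c1.png',cv2.resize(a,None,fx=5,fy=5,interpolation=cv2.INTER_CUBIC))
b=cv2.imread('pics/scene0.png')[190:270,270:410]; cv2.imwrite('pics/c2.png',cv2.resize(b,None,fx=5,fy=5,interpolation=cv2.INTER_CUBIC))
E
```

```text
(no output)
```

View pics/c1.png

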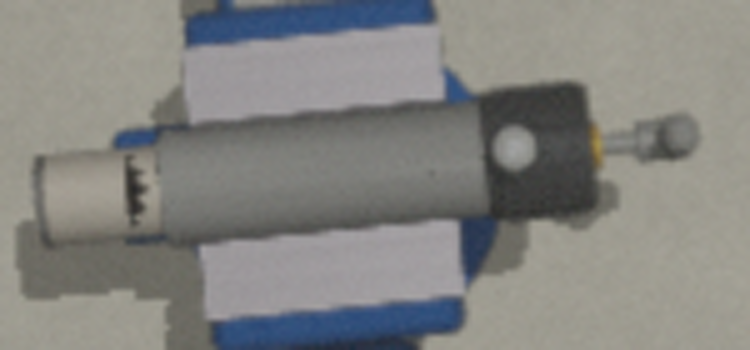

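View pics/c2.png

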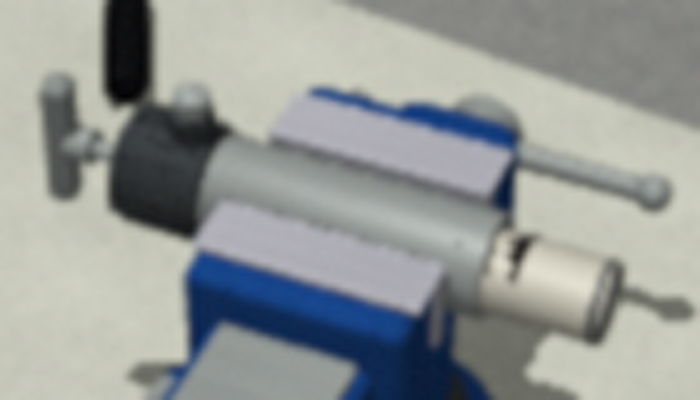

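Top crop: T top is at (682,132), the barrel mouth centre at (163,186), the cap end at (592,148) and the tube end at (43,202). Scene crop: T bar centre is at (61,137) and the tube end at (605,298).

```bash
cat > h.py <<'E'
import cv2,numpy as np
from cell import r
def ray(c,uv):
    K=np.array([[c['fx'],0,c['cx']],[0,c['fy'],c['cy']],[0,0,1]])
    p=cv2.undistortPoints(np.array([[uv]],float),K,np.array(c['distortion']))[0,0]
    V=np.array(c['view']); R=V[:3,:3]; o=-R.T@V[:3,3]; return o,R.T@np.array([p[0],p[1],1])
def atz(c,uv,z):
    o,d=ray(c,uv); return o+d*(z-o[2])/d[2]
E
python3 - <<'E'
from h import *
t=r.capture('top'); s=r.capture('scene')
f=lambda u,v:((u+.5)/5-.5+225,(v+.5)/5-.5+215)
g=lambda u,v:((u+.5)/5-.5+270,(v+.5)/5-.5+190)
T=atz(t,f(682,132),.183);m=atz(t,f(163,186),.15);cp=atz(t,f(592,148),.15);te=atz(t,f(43,202),.148)
for n,p in dict(T=T,mouth=m,cap=cp,tube=te,Tsc=atz(s,g(61,137),.15),tubesc=atz(s,g(605,298),.148)).items(): print(n,p.round(4))
for a,b in((T,te),(cp,te),(T,m)): d=a-b; print(np.hypot(*d[:2]),np.arctan2(d[1],d[0]))
for e in [(437,240),(545,237),(548,317),(441,322)]: print('bin',atz(t,e,.065).round(3))
E
```

```text
T [ 0.5568 -0.0766  0.183 ]
mouth [0.5338 0.1234 0.15  ]
cap [ 0.5519 -0.0436  0.15  ]
tube [0.5267 0.1705 0.148 ]
Tsc [ 0.5566 -0.0785  0.15  ]
tubesc [0.5251 0.167  0.148 ]
0.24891743789448978 -1.4493769997066126
0.2155648790887754 -1.4532614651630134
0.20126597260375353 -1.4561977375832884
bin [ 0.569 -0.244  0.065]
bin [ 0.58  -0.478  0.065]
bin [ 0.41  -0.485  0.065]
bin [ 0.398 -0.254  0.065]
```

>>> drive_tool(
  increments=[
    [0.05,0.06,0.06,-0.0575,0.29],
    [0.1,0.12,0.1,-0.0575,0.29],
    [0.16,0.18,0.1,-0.0575,0.29],
    [0.22,0.25,0.1,-0.0575,0.29],
    [0.28,0.32,0.1,-0.0575,0.29],
  ],
)

```text
clock: 0.7
ee_pos: [0.2735, -0.3981, 0.272]
orientation: [3.136, 0.184, 0.001]
force: [1.1, -0.2, -0.1]
width: 0.0541
gripper_force: 0.0
```

>>> drive_tool(
  increments=[
    [0.06,0.06,0,0,0.29],
    [0.12,0.13,0,0,0.29],
    [0.18,0.19,0,0,0.29],
    [0.24,0.26,0,0,0.29],
    [0.28,0.32,0,0,0.29],
  ],
)

```text
clock: 1.2
ee_pos: [0.4141, -0.2376, 0.2718]
orientation: [-3.136, -0.186, -0.001]
force: [-0.5, -1.0, -0.2]
width: 0.0263
gripper_force: 0.0
```

>>> drive_tool(
  increments=[
    [0.06,0.06,0,0,0.29],
    [0.12,0.13,0,0,0.29],
    [0.18,0.19,0,0,0.29],
    [0.22,0.25,0,0,0.29],
    [0.22,0.25,0,0,0.29],
  ],
)

```text
clock: 1.7
ee_pos: [0.5246, -0.1112, 0.2713]
orientation: [-3.134, -0.192, -0.0]
force: [-0.7, -0.1, 0.3]
width: 0.0262
gripper_force: 0.0
```

>>> drive_tool(
  increments=[
    [0.04,0.04,0,0,0.29],
    [0.065,0.068,0,0,0.29],
    [0.065,0.068,-0.03,0,0.29],
    [0.065,0.068,-0.06,0,0.29],
    [0.065,0.068,-0.06,0,0.29],
  ],
)

```text
clock: 2.2
ee_pos: [0.5537, -0.0806, 0.2399]
orientation: [-3.135, -0.185, 0.008]
force: [0.2, 0.2, 0.5]
width: 0.0266
gripper_force: 0.0
```

```bash
python3 - <<'E'
from h import *
for n in('wrist','scene'):
    c=r.capture(n); 
    im=c['image'][:,:,::-1]
    if n=='scene': im=cv2.resize(im[130:250,240:400],None,fx=4,fy=4,interpolation=cv2.INTER_CUBIC)
    cv2.imwrite(f'pics/{n}1.png',im)
print(r.get_obs()['ee_pos'])
E
```

```text
[ 0.55500525 -0.08085274  0.24213919]
```

View pics/wrist1.png

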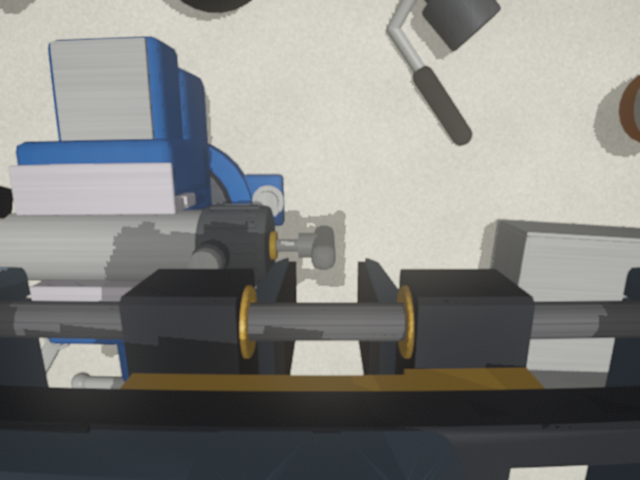

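View pics/scene1.png

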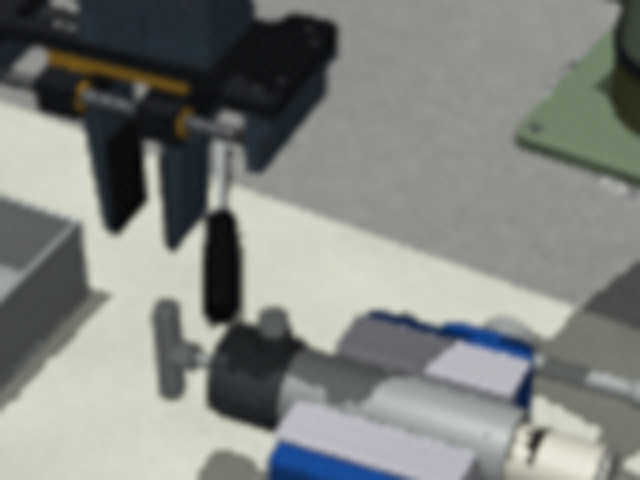

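The wrist view shows the T bar around (322,247) between and ahead of the open fingers, which sit at columns ~290 and ~365. I'll check my handle estimate by projecting it into this view.

```bash
python3 - <<'E'
from h import *
c=r.capture('wrist'); V=np.array(c['view'])
K=np.array([[c['fx'],0,c['cx']],[0,c['fy'],c['cy']],[0,0,1]])
P=lambda p:cv2.projectPoints(np.array([p],float),cv2.Rodrigues(V[:3,:3])[0],V[:3,3],K,np.array(c['distortion']))[0].ravel().round(1)
for z in(.183,.15,.117):print(P((.5567,-.0775,z)))
o=r.get_obs()['ee_pos'];print(o,P(o+[0,0,-.008]), -V[:3,:3].T@V[:3,3])
print(atz(c,(323,256),.183),atz(c,(322,236),.117))
E
```

```text
[319.8 260.8]
[320.5 246.6]
[321.1 235.5]
[ 0.55536459 -0.08089574  0.24267587] [325.4 296.9] [ 0.6201813  -0.07356815  0.40377879]
[ 0.55970027 -0.07897589  0.183     ] [ 0.55640146 -0.07816284  0.117     ]
```

>>> drive_tool(
  increments=[
    [0.004,0.006,-0.04,0,0.29],
    [0.004,0.006,-0.08,0,0.29],
    [0.004,0.006,-0.12,0,0.29],
    [0.004,0.006,-0.152,0,0.29],
    [0.004,0.006,-0.152,0,0.29],
  ],
)

```text
clock: 2.85
ee_pos: [0.5561, -0.0776, 0.1648]
orientation: [-3.136, -0.184, 0.005]
force: [-0.6, 0.2, -0.8]
width: 0.0264
gripper_force: 0.0
```

>>> drive_tool(
  increments=[
    [0,0,0,0,0],
    [0,0,0,0,0],
    [0,0,0,0,0],
    [0,0,0,0,0],
    [0,0,0,0,0],
  ],
)

```text
clock: 3.35
ee_pos: [0.5581, -0.0779, 0.1674]
orientation: [3.135, 0.185, 0.005]
force: [-0.3, -1.9, 5.7]
width: 0.0136
gripper_force: 30.0
```

>>> drive_tool(
  increments=[
    [0.006,-0.05,0,0,0],
    [0.012,-0.1,0,0,0],
    [0.018,-0.15,0,0,0],
    [0.024,-0.2,0,0,0],
    [0.028,-0.235,0,0,0],
  ],
)

```text
clock: 3.85
ee_pos: [0.5717, -0.1912, 0.1673]
orientation: [-3.127, -0.182, -0.003]
force: [-0.0, 12.5, 9.2]
width: 0.0139
gripper_force: 30.1
```

>>> drive_tool(
  increments=[
    [0,-0.004,0,0,0],
    [0.001,-0.008,0,0,0],
    [0.001,-0.01,0,0,0],
    [0.001,-0.01,0,0,0],
    [0.001,-0.01,0,0,0],
  ],
)

```text
clock: 4.35
ee_pos: [0.5722, -0.1958, 0.1674]
orientation: [-3.129, -0.184, -0.003]
force: [0.6, 12.1, 8.1]
width: 0.0138
gripper_force: 30.0
```

>>> drive_tool(
  increments=[
    [0,-0.004,0,0,0],
    [0.001,-0.007,0,0,0],
    [0.001,-0.009,0,0,0],
    [0.001,-0.009,0,0,0],
    [0.001,-0.009,0,0,0],
  ],
)

```text
clock: 4.85
ee_pos: [0.5724, -0.1972, 0.1673]
orientation: [-3.123, -0.183, -0.002]
force: [-0.4, 19.8, 9.8]
width: 0.0133
gripper_force: 30.1
```

>>> drive_tool(
  increments=[
    [-0.001,0.009,0,0,0],
    [-0.001,0.018,0,0,0],
    [-0.001,0.018,0,0,0],
    [-0.001,0.018,0,0,0],
    [-0.001,0.018,0,0,0],
  ],
)

```text
clock: 5.35
ee_pos: [0.5717, -0.1915, 0.1673]
orientation: [-3.129, -0.184, -0.002]
force: [-1.0, 9.8, 8.2]
width: 0.0139
gripper_force: 30.0
```

>>> drive_tool(
  increments=[
    [0,0,0,0,0.35],
    [0,0,0,0,0.35],
    [0,0,0,0,0.35],
    [0,0,0,0,0.35],
    [0,0,0,0,0.35],
  ],
)

```text
clock: 5.85
ee_pos: [0.5715, -0.1958, 0.1657]
orientation: [3.136, 0.184, -0.001]
force: [0.3, 0.1, 0.6]
width: 0.0315
gripper_force: 0.0
```

>>> drive_tool(
  increments=[
    [0,0,0.05,0,0.35],
    [0,0,0.1,0,0.35],
    [0,0,0.15,0,0.35],
    [0,0,0.18,0,0.35],
    [0,0,0.18,0,0.35],
  ],
)

```text
clock: 6.35
ee_pos: [0.5728, -0.1961, 0.2584]
orientation: [3.134, 0.184, 0.007]
force: [1.4, -0.2, 0.8]
width: 0.0318
gripper_force: 0.0
```

```bash
python3 - <<'E'
from h import *
c=r.capture('scene'); cv2.imwrite('pics/s2.png',cv2.resize(c['image'][100:280,180:420,::-1],None,fx=3,fy=3))
o=r.get_obs(); print(o['ee_pos'],o['orientation'],o['q'],o['force'])
E
```

```text
[ 0.57196941 -0.19577983  0.25661919] [3.13529158e+00 1.84500538e-01 2.70717741e-03] [-3.48748449e-01  3.47382132e-01  1.43563893e+00 -1.23832880e-04
  1.35664166e+00  1.10451690e+00] [-0.2186374   0.07106337 -0.83300731]
```

View pics/s2.png

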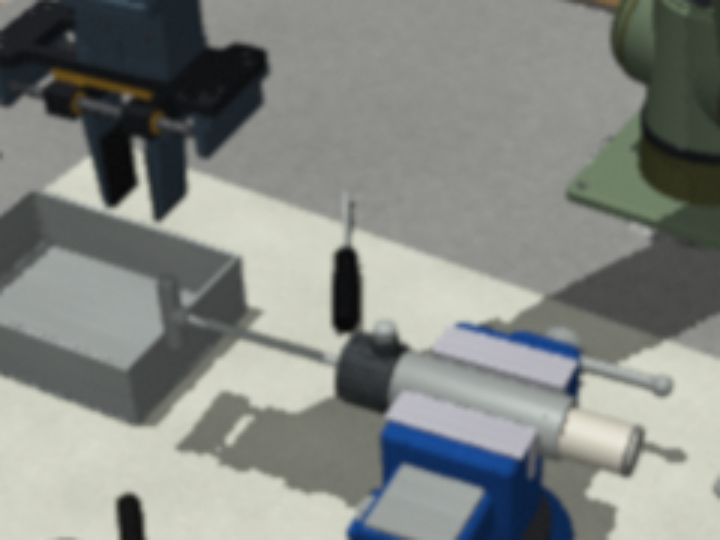

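The rod stays out by itself, with the T bar near the bin edge, and the tube is still in the barrel. Next I move to the tube.

>>> drive_tool(
  increments=[
    [-0.01,0.07,0.04,0.075,0.7],
    [-0.02,0.14,0.04,0.15,0.7],
    [-0.03,0.21,0.04,0.225,0.7],
    [-0.04,0.28,0.04,0.3,0.7],
    [-0.045,0.35,0.04,0.37,0.7],
  ],
)

```text
clock: 6.9
ee_pos: [0.5479, -0.0193, 0.2743]
orientation: [-2.852, -1.314, 0.004]
force: [0.4, -0.2, 0.1]
width: 0.0635
gripper_force: 0.0
```

>>> drive_tool(
  increments=[
    [-0.01,0.07,0,0.074,0.7],
    [-0.02,0.14,0,0.148,0.7],
    [-0.03,0.21,0,0.222,0.7],
    [-0.037,0.28,0,0.296,0.7],
    [-0.037,0.33,0,0.37,0.7],
  ],
)

```text
clock: 7.4
ee_pos: [0.5294, 0.1463, 0.2743]
orientation: [-2.182, -2.258, 0.004]
force: [0.1, -0.2, -0.4]
width: 0.0642
gripper_force: 0.0
```

>>> drive_tool(
  increments=[
    [0,0,0,0.0455,0.7],
    [0,0,0,0.0455,0.7],
    [0,0,0,0.0455,0.7],
    [0,0,0,0.0455,0.7],
    [0,0,0,0.0455,0.7],
  ],
)

```text
clock: 7.9
ee_pos: [0.5307, 0.1439, 0.2757]
orientation: [-2.089, -2.347, 0.001]
force: [1.1, -1.0, 0.1]
width: 0.0636
gripper_force: 0.0
```

```bash
python3 - <<'E'
from h import *
from scipy.spatial.transform import Rotation as R
o=r.get_obs(); y=R.from_rotvec(o['orientation']).as_matrix()[:,1]; print(o['ee_pos'],np.arctan2(y[1],y[0]),o['q'].round(3),o['width'])
c=r.capture('wrist'); cv2.imwrite('pics/w3.png',c['image'][:,:,::-1])
V=np.array(c['view'])
K=np.array([[c['fx'],0,c['cx']],[0,c['fy'],c['cy']],[0,0,1]])
P=lambda p:cv2.projectPoints(np.array([p],float),cv2.Rodrigues(V[:3,:3])[0],V[:3,3],K,np.array(c['distortion']))[0].ravel().round(1)
print(P((.5282,.168,.148)),P((.534,.119,.148)))
E
```

```text
[0.53065541 0.14390455 0.27572237] 0.11620348986295333 [ 0.244  0.251  1.527 -0.     1.365  0.128] 0.06359332442231123
[326.6 202.9] [326.7 269. ]
```

View pics/w3.png

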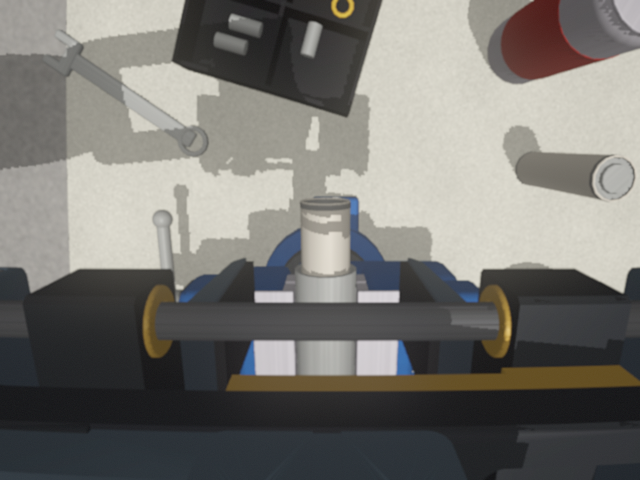

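The tube end is centred at about (326,203), which matches the projected estimate, so I go down and grip.

>>> drive_tool(
  increments=[
    [0,0,-0.06,0,0.7],
    [0,0,-0.12,0,0.7],
    [0,0,-0.18,0,0.7],
    [0,0,-0.24,0,0.7],
    [0,0,-0.276,0,0.7],
  ],
)

```text
clock: 8.45
ee_pos: [0.5295, 0.1438, 0.1357]
orientation: [-2.087, -2.346, 0.004]
force: [-0.4, 0.9, -0.5]
width: 0.0638
gripper_force: 0.0
```

>>> drive_tool(
  increments=[
    [0,0,0,0,0.7],
    [0,0,0,0,0.3],
    [0,0,0,0,0.3],
    [0,0,0,0,0.3],
    [0,0,0,0,0.3],
  ],
)

```text
clock: 8.95
ee_pos: [0.5308, 0.1446, 0.139]
orientation: [2.086, 2.348, 0.002]
force: [-2.4, 0.0, 2.2]
width: 0.0356
gripper_force: 29.9
```

>>> drive_tool(
  increments=[
    [-0.005,0.04,0.002,0,0.3],
    [-0.01,0.08,0.002,0,0.3],
    [-0.014,0.12,0.002,0,0.3],
    [-0.019,0.16,0.002,0,0.3],
    [-0.024,0.2,0.002,0,0.3],
  ],
)

```text
clock: 9.45
ee_pos: [0.5187, 0.2454, 0.1394]
orientation: [2.086, 2.348, 0.001]
force: [0.0, 0.5, -0.7]
width: 0.0355
gripper_force: 29.9
```

>>> drive_tool(
  increments=[
    [0,0,0,0,0.3],
    [0,0,0.06,0,0.3],
    [0,0,0.14,0,0.3],
    [0,0,0.22,0,0.3],
    [0,0,0.3,0,0.3],
  ],
)

```text
clock: 9.95
ee_pos: [0.5185, 0.2435, 0.2908]
orientation: [2.087, 2.348, -0.0]
force: [1.3, -0.2, -0.8]
width: 0.0354
gripper_force: 29.9
```

>>> drive_tool(
  increments=[
    [-0.005,-0.07,0,0,0.3],
    [-0.01,-0.15,0,0,0.3],
    [-0.015,-0.23,0,0,0.3],
    [-0.02,-0.31,0,0,0.3],
    [-0.024,-0.38,0,0,0.3],
  ],
)

```text
clock: 10.45
ee_pos: [0.506, 0.0519, 0.2893]
orientation: [2.087, 2.347, -0.0]
force: [1.0, -0.5, -0.1]
width: 0.0355
gripper_force: 29.9
```

>>> drive_tool(
  increments=[
    [-0.005,-0.07,0,0,0.3],
    [-0.01,-0.15,0,0,0.3],
    [-0.015,-0.23,0,0,0.3],
    [-0.02,-0.31,0,0,0.3],
    [-0.024,-0.38,0,0,0.3],
  ],
)

```text
clock: 10.95
ee_pos: [0.4937, -0.1381, 0.2893]
orientation: [2.087, 2.347, -0.001]
force: [0.9, -0.6, 0.0]
width: 0.0354
gripper_force: 29.9
```

>>> drive_tool(
  increments=[
    [-0.005,-0.07,0,0,0.3],
    [-0.01,-0.15,0,0,0.3],
    [-0.015,-0.23,0,0,0.3],
    [-0.02,-0.31,0,0,0.3],
    [-0.024,-0.375,0,0,0.3],
  ],
)

```text
clock: 11.45
ee_pos: [0.4814, -0.3257, 0.2891]
orientation: [2.088, 2.347, -0.001]
force: [0.1, 1.0, -0.9]
width: 0.0353
gripper_force: 29.9
```

>>> drive_tool(
  increments=[
    [0,0,0,0,0.3],
    [0,0,0,0,0.3],
    [0,0,0,0,0.3],
    [0,0,0,0,0.3],
    [0,0,0,0,0.3],
  ],
)

```text
clock: 11.95
ee_pos: [0.4828, -0.3221, 0.2893]
orientation: [2.085, 2.35, 0.0]
force: [-0.3, 0.7, 0.6]
width: 0.0355
gripper_force: 29.9
```

```bash
python3 - <<'E'
from h import *
o=r.get_obs(); print(o['ee_pos'],o['width'],o['clock'])
c=r.capture('top'); cv2.imwrite('pics/t4.png',cv2.resize(c['image'][200:360,300:580,::-1],None,fx=2.5,fy=2.5))
E
```

```text
[ 0.4827964  -0.32209857  0.28928219] 0.03548471706467655 11.95
```

View pics/t4.png

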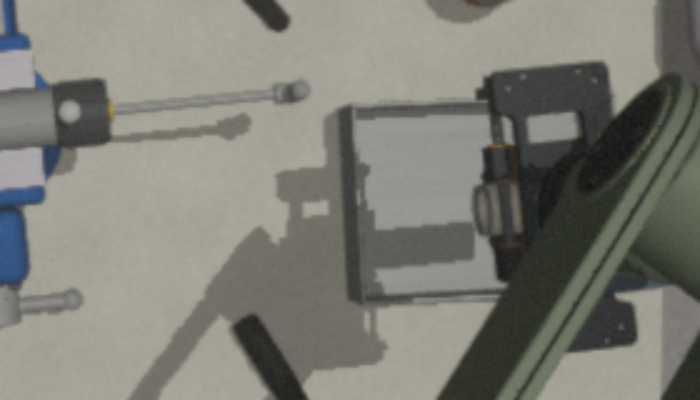

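The rod is still out, and the tube is held over the bin with its end seen at about (485,208). I lower it now.

>>> drive_tool(
  increments=[
    [0,0,-0.08,0,0.3],
    [0,0,-0.16,0,0.3],
    [0,0,-0.24,0,0.3],
    [0,0,-0.32,0,0.3],
    [0,0,-0.4,0,0.3],
  ],
)

```text
clock: 12.5
ee_pos: [0.4829, -0.3225, 0.0879]
orientation: [2.085, 2.349, 0.0]
force: [1.0, -0.0, -0.1]
width: 0.0353
gripper_force: 29.9
```

>>> drive_tool(
  increments=[
    [0,0,-0.04,0,0.3],
    [0,0,-0.08,0,0.3],
    [0,0,-0.11,0,0.3],
    [0,0,-0.134,0,0.3],
    [0,0,-0.134,0,0.3],
  ],
)

```text
clock: 13.0
ee_pos: [0.4819, -0.3221, 0.0206]
orientation: [-2.084, -2.347, 0.001]
force: [0.2, 0.7, -1.2]
width: 0.0352
gripper_force: 29.9
```

>>> drive_tool(
  increments=[
    [0,0,0,0,0.55],
    [0,0,0,0,0.55],
    [0,0,0,0,0.55],
    [0,0,0,0,0.55],
    [0,0,0,0,0.55],
  ],
)

```text
clock: 13.5
ee_pos: [0.4828, -0.3231, 0.0224]
orientation: [2.086, 2.348, 0.0]
force: [0.7, -0.7, 0.9]
width: 0.0501
gripper_force: 0.0
```

>>> drive_tool(
  increments=[
    [0,0,0.06,0,0.55],
    [0,0,0.14,0,0.55],
    [0,0,0.22,0,0.55],
    [0,0,0.3,0,0.55],
    [0,0,0.38,0,0.55],
  ],
)

```text
clock: 14.0
ee_pos: [0.4824, -0.3228, 0.2138]
orientation: [2.086, 2.348, 0.0]
force: [0.1, 0.2, -1.0]
width: 0.0502
gripper_force: 0.0
```

>>> drive_tool(
  increments=[
    [0,0,0.08,0,0.55],
    [0,0,0.16,0,0.55],
    [0,0,0.16,0,0.55],
    [0,0,0.16,0,0.55],
    [0,0,0.16,0,0.55],
  ],
)

```text
clock: 14.5
ee_pos: [0.482, -0.3225, 0.2904]
orientation: [-2.085, -2.346, 0.0]
force: [-0.9, -0.7, 0.4]
width: 0.0499
gripper_force: 0.0
```

```bash
python3 - <<'E'
from h import *
c=r.capture('scene'); cv2.imwrite('pics/s5.png',cv2.resize(c['image'][110:290,110:410,::-1],None,fx=2.6,fy=2.6))
print(r.get_obs()['width'])
E
```

```text
0.050549507417616525
```

View pics/s5.png

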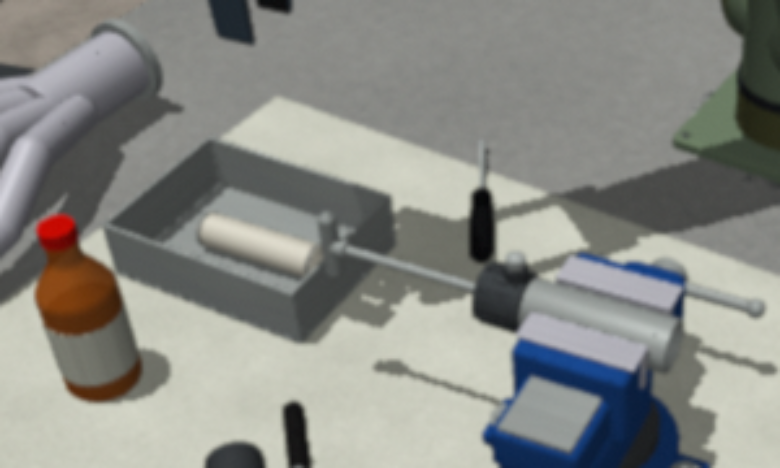

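The tube lies in the bin around (258,243), the rod is out and the robot is clear. I'll pass a second so I can check that the tube isn't rolling.

>>> drive_tool(
  increments=[
    [0,0,0,0,0.55],
    [0,0,0,0,0.55],
    [0,0,0,0,0.55],
    [0,0,0,0,0.55],
    [0,0,0,0,0.55],
  ],
)

```text
clock: 15.05
ee_pos: [0.4827, -0.323, 0.2919]
orientation: [-2.087, -2.349, -0.0]
force: [-0.2, 0.4, 0.4]
width: 0.0505
gripper_force: 0.0
```

>>> drive_tool(
  increments=[
    [0,0,0,0,0.55],
    [0,0,0,0,0.55],
    [0,0,0,0,0.55],
    [0,0,0,0,0.55],
    [0,0,0,0,0.55],
  ],
)

```text
clock: 15.55
ee_pos: [0.4827, -0.323, 0.292]
orientation: [2.086, 2.349, 0.0]
force: [-0.5, 0.6, 1.0]
width: 0.0498
gripper_force: 0.0
```

```bash
python3 - <<'E'
from h import *
c=r.capture('scene'); a=cv2.imread('pics/s5.png'); b=cv2.resize(c['image'][110:290,110:410,::-1],None,fx=2.6,fy=2.6)
d=cv2.absdiff(a,b)[180:300,120:350].max(2); print((d>25).sum(), d.mean())
p=atz(c,(258/2.6+110,243/2.6+110),.022); print(p)
if (d>25).sum()<150: print(r.sign_off())
E
```

```text
0 0.8763043478260869
[ 0.48954775 -0.36666827  0.022     ]
the job is handed in; nothing more can be done
None
```

The job is handed in: the follower rod is out and held by its catch, and the spent tube lies still near the centre of the scrap bin. The sign-off call returned no verdict.

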